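Lock the collimator home and hold the plate sample in the beam line

TASK

First push the collimator carriage on the beam bench fully home towards the sample carousel, then swing the lock lever right across behind it. Then take the carousel by its black upright knob and turn it until the mount with the flat upright plate stands straight in front of the collimator nozzle. The carousel springs back when let go, so finish still holding that knob with the carousel at rest in that position; do not touch the plate mount and leave the loose things standing around where they are.

Things in the scene. Friction and masses are not known exactly. Their poses are not given: they have to be found in the camera images.
- stand: The sample carousel's fixed steel cone stand, 150 mm across at its foot and 43 mm high, on the work surface. Origin: centre of its underside, on the vertical axis about which the carousel turns. Position and yaw vary.
- disc_centre (a point): Centre of the top face of the aluminium carousel disc, 170 mm across, 57 mm above the work surface, on its turning axis. Around its rim, 65 mm from the axis and 72 degrees apart, stand the plate mount, three short mounts with a thin pin (22 mm wide, 34 mm high) and the turning knob.
- turntable (a joint): Turn of the carousel disc, rad, counter-clockwise from above positive, range -2.2 to 0.8. A weak spring (0.12 N m/rad, friction 0.02 N m) returns it to about 0, where it starts (within 0.1); about 2 N at the knob turns it. To bring the plate mount in front of the nozzle it must turn clockwise (negative) by 0.6 to 1.6 rad.
- crank: The carousel's turning knob, to be held at the end: a black upright round rod, 14 mm in diameter, on the disc 65 mm from the axis, 144 degrees counter-clockwise (from above) of the plate mount. Origin: centre of its foot, 57 mm above the work surface; its top is at 112 mm. Its lowest 4 mm is a collar 20 mm wide.
- plate_mount: The mount to bring in front of the nozzle, fixed on the disc 65 mm from the axis: round steel foot 22 mm wide, short stem and the only flat plate (44 mm wide, 30 high, 8 thick, upright, facing outwards), plate centre 100 mm and top 115 mm above the work surface. Origin: centre of its foot, 57 mm up; x points outwards from the axis. Not to be touched.
- bench: Fixed bench carrying the collimator. Origin: on the work surface, on the carousel's axis; x points outwards along the beam line under the nozzle (roughly world -y, within 25 degrees), y 90 degrees counter-clockwise of it. Dark foot from x = 125 to 315 mm, 66 mm wide; white rail 40 mm wide, 50 mm high. The plate mount is right on this x axis: x = 65 mm, y = 0.
- carriage (a joint): Slide of the collimator carriage, m: 0 = drawn back, 0.040 = fully home (stop) towards the carousel; starts between 0 and 0.012, friction about 2 N. It is a grey block 50 mm long (along bench x), 36 mm wide, from 52 to 118 mm above the work surface, its middle at bench x = 210 mm minus the joint value.
- nozzle_tip (a point): Tip of the steel nozzle tube (20 mm thick, tapering to 10 mm) that points from the carriage at the carousel axis, 100 mm above the work surface, 75 mm ahead of the carriage block's middle.
- carriage_knob (a point): Centre of the top of the black upright round knob on the carriage, 14 mm in diameter, 168 mm above the work surface; it stands 50 mm up from the middle of the block's top.
- lock (a joint): Swing of the lock lever, rad: 0 = open (along bench +x, away from the carousel), 1.57 = locked (stop; along bench -y, square across close behind the carriage). Closes clockwise from above, starts between 0 and 0.4, friction 0.04 N m, stays where it is left. Its bar bears on the block's back: 2 mm behind it when all is closed; the carriage must be home before it is swung.
- lock_pivot (a point): The lock lever's vertical pivot axis, at bench x = 203, y = 45 mm, 80 mm above the work surface. The lever's flat bar is 95 mm long from here, 12 mm wide, and sweeps at a height of 70 to 80 mm.
- lock_knob (a point): Centre of the top of the lever's black upright round knob, 12 mm in diameter, rising 70 mm from the bar (80 to 150 mm above the work surface), 85 mm from the pivot.
- jar: Bystander: closed amber glass jar, 52 mm wide, 75 mm high, origin at the centre of its underside. Leave alone.
- driver: Bystander: small screwdriver, 150 mm long, lying. Leave alone.
- mount_tray: Bystander: grey open tray 100 x 80 x 30 mm, origin at the centre of its underside. Leave alone.
- beaker: Bystander: white cup, 64 mm wide, 75 mm high, origin at the centre of its underside. Leave alone.
Things that resemble listed ones, but are neither listed nor needed, are in the scene too. Leave any green or yellow look-alike of the stand alone. Leave any purple look-alike of the bench alone.

How it is judged:
On the way, in this order (a step that is already met when the one before it is completed fails the run):
1. the carriage is pushed home before the lever is swung across (to within 5 mm; within 3 mm is needed from the next step on) (value of joint carriage above 0.035 m), for 0.2 s.
2. with the carriage home, the lock lever is swung across (value of joint carriage above 0.037 m and value of joint lock above 1.42 rad), for 0.2 s.
At the end, for the whole second after the job is handed in: Carriage within 3 mm of its home stop, lever within 0.15 rad of its locked stop, plate mount in front of the nozzle within 6 mm sideways of the beam line, carousel at rest (under 0.05 rad/s), held by the fingers on its knob with more than 0.8 N (all of step 2 and y of plate_mount in the frame of bench between -0.006 and 0.006 m and x of plate_mount in the frame of bench above 0.05 m and velocity of joint turntable between -0.05 and 0.05 rad/s and contact force between the fingers and crank above 0.8 N); the arm keeps its last pose, push and grip.
It fails at once if the robot touches the plate mount (contact force between any of the fingers, the arm and plate_mount above 0.5 N).
It fails at once if a loose bystander is moved more than 30 mm (distance of any of jar, driver, mount_tray, beaker from where it was at the start of the episode above 0.03 m).
It also fails if it takes over 62 s, if anything falls off the work surface, if the arm or the gripper's body presses on something with over 40 N, if the wrist force passes 120 N, or if a joint passes its speed limit or range.

ROBOT

A 7-joint arm with a two-finger parallel gripper is mounted at the origin on the work surface. World frame = base frame: x ahead of the robot, y to its left, z up, the work surface at z = 0. Lengths are in m, angles in rad, forces in N, time in s.
With the tool pointing down it reaches from about 0.4 to 0.85 m from the base axis. Payload 4.5 kg.
Tool frame: the origin (TCP) lies midway between the tips of the shut fingers; the grasp point (between the pads) lies 19 mm behind it; z points along the fingers, y is the direction in which the jaws open and shut (so a half turn about z gives the same grasp; the last joint's range is limited). The gripper opens to 88 mm and grips with 3 to 60 N. Pads are 18 mm wide; open, the fingers measure 123 mm over their backs; the gripper's body (75 mm by 187 mm) begins 45 mm behind the grasp point.
Start: joints at [1.286, 0.689, -0.195, 1.565, 0.157, 0.902, -0.215], TCP at [0.196, -0.594, 0.239] pointing down, gripper open.
Joint ranges: [-3.01, 3.01], [-0.46, 2.08], [-1.47, 1.51], [0.13, 2.56], [-1, 4.14], [0.04, 2.09], [-2.66, 2.66]. Speed limits (rad/s): [2.57, 2.57, 3.14, 3.14, 3.14, 3.14, 3.14].

INTERFACE

Orientations are given as a unit quaternion [x, y, z, w].
In Python, from plant import r, viewer gives the robot as it stands.
- The arm moves only by the tool play_rows, never from a script. Its argument "commands" is a list of rows, each an object with "delta_rot": the turn, a rotation vector about the tool's x, y, z normalised to -1 to 1, where 1 is pi rad, a list of three; "travel": the shift along the tool's x, y, z normalised to -1 to 1, where 1 is 15 cm, a list of three; "gripper": the opening, from -1 (shut) to 1 (fully open). In form: [{"delta_rot": [wx, wy, wz], "travel": [x, y, z], "gripper": gripper}, ...]. A call has 1 to 12 rows; each row is the pose to reach, as a shift and turn from the pose commanded when the call began, along the tool's axes at that moment, turning the shorter way round; what a row does not reach only later rows make up. A row lasts 1/8 s, in which the tool goes at most 62.5 mm and 10.7 degrees, less where a joint would pass 70% of its speed; a pose out of reach is approached as far as the arm can. A call with a number of a shift or a turn outside -1 to 1 is refused whole. A call with a gripper value outside its range is refused whole. The fingers move at their own pace and stop on an object; "force" is the grip in N (left out, the last holds). Time passes only in rows, so rows that repeat a pose let the fingers close. It gives the time, the measured TCP pose, the force and the opening at its end, in the units of the state.
- r.get_state(): the state, without advancing time (a new reading comes with each control period).
- viewer.snapshot(name): name is "scene" or "top" or "wrist"; returns a dict with "color" (384x512x3 uint8, red, green, blue), "z_map" (384x512 float32, m along the optical axis (not along the pixel's ray), 0 where there is no reading), "fx", "fy", "cx", "cy" (pixels), "origin" and "attitude" of the camera in the world. Camera axes: x right, y up, looking along -z (the intrinsics and any distortion apply to the point x, -y, -z); pixel columns grow to the right and rows downward; lengths in m; the calibration is good to about 2 mm. A picture is of the moment at which its call begins.
- r.finish_job(): hands the job in, once; it reports no verdict.
Trained networks look in the newest picture that a camera, given by its name, has taken for a name from the list of things; names that differ only in an ending like _2 or _b are one class to them, and where a whole thing is asked for, a point or a joint stands for the part that bears it (a point fixed in the world has none). Each returns a list of dicts, best first, with "conf" (0 to 1); they miss things now and then, are a little off and sometimes report something else, mostly with a low value. They report only what shows in the picture. A call takes as long as a camera call. They do not tell look-alikes from the thing itself.
- viewer.outline_of(camera, label): "pixels" (384x512 bool, what is visible of it) and "at" ([column, row] in pixels, amid what is visible of it).
- viewer.pinpoint(camera, label): "at" ([column, row] in pixels: a listed point, or the origin of a listed thing).
The state is a dict: "clock": time; "q": joint angles; "qd": joint speeds; "joint_torque": joint torques, N m; "tool_pos": TCP position; "eef_rot": TCP orientation; "contact_force": force on the tool from outside, world axes, zero at the start; "moment": the same for the moment, N m; "opening": opening from 0.0 (shut) to 1.0 (fully open).
Only numpy, scipy, OpenCV 4.12 (cv2) and the standard library are available. Lean on these libraries where they do the work, as an engineer would, in place of code of your own. Each camera call takes 0.05 s, during which the arm holds its last target. There are 200 camera calls.

## Working session

There is one attempt and no reset: what is moved stays moved. The work goes in short steps, Python scripts to look and compute and a tool call to move; the robot and the scene stay as the last step left them, time stands still between calls to the robot, and variables do not carry over. Pictures are saved under pics/ and viewed, about 8 in all and at most 12, crops included, and the job is handed in when it is done.

Besides the shell and the picture viewer there is one more tool, called after "Emit:" as name(argument=value, ...), one argument or row to a line, values as JSON. play_rows: Moves the arm, as the interface text tells. Its arguments: {"type":"object","properties":{"commands":{"type":"array","items":{"type":"object","properties":{"delta_rot":{"type":"array","items":{"type":"number","minimum":-1,"maximum":1}},"travel":{"type":"array","items":{"type":"number","minimum":-1,"maximum":1}},"gripper":{"type":"number"}}}},"force":{"type":"number"}},"required":["commands"]}

```bash
ls; mkdir -p pics; cat > h.py <<'E'
import numpy as np, cv2
from scipy.spatial.transform import Rotation as R
from plant import r, viewer
def att(a):
    a=np.array(a); return a if a.shape==(3,3) else R.from_quat(a).as_matrix()
def px2w(s,u,v,d=None,z=None):
    """world point of pixel by depth d or on plane height z"""
    A=att(s["attitude"]); o=np.array(s["origin"])
    ray=A@np.array([(u-s["cx"])/s["fx"],-(v-s["cy"])/s["fy"],-1.])
    if z is not None: d=(z-o[2])/ray[2]
    return o+ray*d
def cloud(s):
    v,u=np.mgrid[:384,:512]; d=s["z_map"]
    c=np.stack([(u-s["cx"])/s["fx"]*d,-(v-s["cy"])/s["fy"]*d,-d],-1)
    return c@att(s["attitude"]).T+np.array(s["origin"])
def w2px(s,p):
    c=att(s["attitude"]).T@(np.array(p)-np.array(s["origin"]))
    return s["cx"]-s["fx"]*c[0]/c[2], s["cy"]+s["fy"]*c[1]/c[2]
E
python3 - <<'E'
from h import *
ims=[]
for n in ("top","scene"):
    s=viewer.snapshot(n); print(n,{k:(np.round(v,3) if not isinstance(v,dict) else v) for k,v in s.items() if k not in("color","z_map")})
    ims.append(s["color"])
    if 1:
        for l in ("disc_centre","crank","plate_mount","nozzle_tip","carriage_knob","lock_pivot","lock_knob","jar","driver","mount_tray","beaker","stand","bench"):
            print(l,[(np.round(d["at"]).tolist(),round(d["conf"],2)) for d in viewer.pinpoint(n,l)])
    cv2.imwrite(f"pics/{n}0.png",cv2.resize(s["color"][...,::-1],(800,600)))
print(r.get_state())
E
```

```text
pics
top {'fx': np.float64(374.609), 'fy': np.float64(374.609), 'cx': np.float64(256.707), 'cy': np.float64(190.171), 'origin': array([ 0.466, -0.022,  1.247]), 'attitude': array([ 0.024, -0.03 , -0.698,  0.715])}
disc_centre [([298.0, 241.0], 0.81), ([134.0, 261.0], 0.72), ([223.0, 207.0], 0.66)]
crank [([202.0, 216.0], 0.43), ([284.0, 254.0], 0.39)]
plate_mount [([231.0, 185.0], 0.64), ([139.0, 239.0], 0.54)]
nozzle_tip [([273.0, 118.0], 0.62), ([261.0, 193.0], 0.58), ([311.0, 172.0], 0.21)]
carriage_knob [([288.0, 186.0], 0.85), ([296.0, 111.0], 0.58)]
lock_pivot [([283.0, 174.0], 0.84), ([290.0, 105.0], 0.71)]
lock_knob [([311.0, 171.0], 0.69), ([320.0, 99.0], 0.67)]
jar [([141.0, 215.0], 0.66)]
driver [([211.0, 124.0], 0.51), ([140.0, 164.0], 0.37)]
mount_tray [([381.0, 204.0], 0.75)]
beaker []
stand [([223.0, 205.0], 0.88), ([297.0, 243.0], 0.65), ([137.0, 261.0], 0.6)]
bench [([382.0, 204.0], 0.71)]
scene {'fx': np.float64(431.453), 'fy': np.float64(431.453), 'cx': np.float64(250.987), 'cy': np.float64(191.774), 'origin': array([1.111, 0.807, 0.929]), 'attitude': array([0.12 ,
[... 722 characters left out ...]
q': array([ 1.28575693,  0.68910859, -0.19462522,  1.56529683,  0.15726889,
        0.90249023, -0.21510127]), 'qd': array([ 1.94014287e-03,  6.54262535e-05, -1.44378352e-03, -5.70197576e-04,
       -4.77652445e-06, -1.81264954e-03,  1.57407497e-03]), 'joint_torque': array([-1.89711636e-04, -5.27490664e+01, -1.26706269e+00, -1.53744239e+01,
       -5.19303849e-02, -6.21093022e-04,  1.92564983e-05]), 'tool_pos': array([ 0.19596876, -0.59350828,  0.23873883]), 'eef_rot': array([9.87317910e-01, 1.58755605e-01, 3.27253358e-05, 3.27439189e-05]), 'contact_force': array([ 0.49244815, -0.33166545, -0.03305443]), 'moment': array([-0.01789096,  0.00410227,  0.04380276]), 'opening': 1.0020005744462273}
```

View images.

View pics/top0.png

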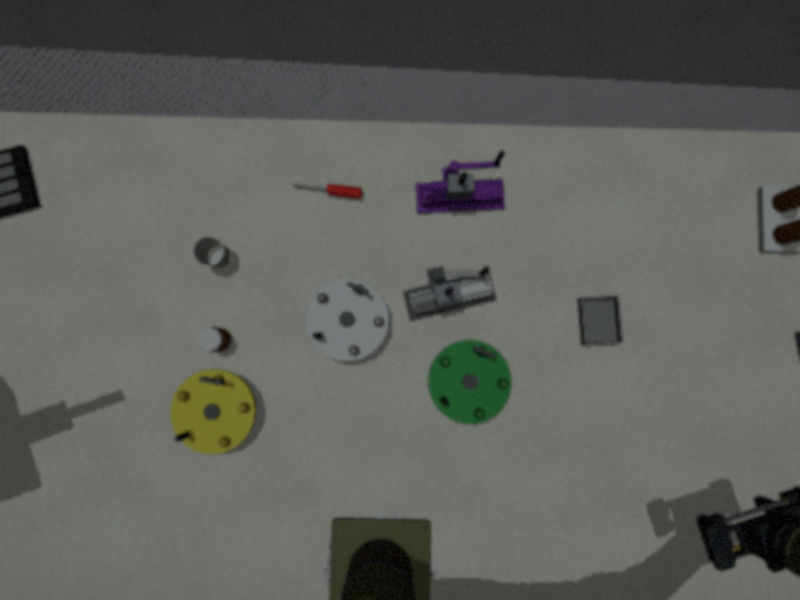

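View pics/scene0.png

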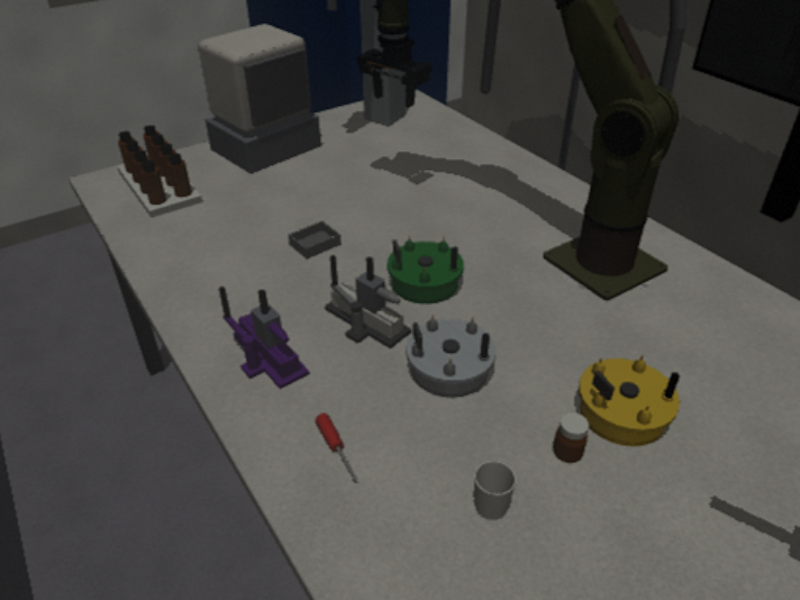

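Top (800-px scale): the candidate carousels are silver at (347,320), green at (470,382) and yellow at (212,412). The benches are grey/white at (450,290) and purple at (460,190). I choose the silver carousel and the white-rail bench: knob at (319,336), plate at (360,290), carriage knob at (450,291), lock knob at (486,270). Next I measure these and check them in a close crop.

```bash
python3 - <<'E'
from h import *
Z=dict(disc_centre=.057,crank=.057,plate_mount=.057,nozzle_tip=.1,carriage_knob=.168,lock_pivot=.08,lock_knob=.15)
S={}
for n in ("top","scene"):
    s=S[n]=viewer.snapshot(n)
    for l,z in Z.items():
        print(n,l,[(np.round(px2w(s,*d["at"],z=z),4)[:2].tolist(),round(d["conf"],2)) for d in viewer.pinpoint(n,l)])
    np.savez(f"s_{n}.npz",**{k:v for k,v in s.items()})
s=S["top"]; P=cloud(s)
# disc circle fit
c0=px2w(s,222,205,z=.057)
m=(abs(P[...,2]-.057)<.006)&(np.hypot(P[...,0]-c0[0],P[...,1]-c0[1])<.1)
(c,rad)=cv2.minEnclosingCircle(P[m][:,:2].astype(np.float32)); print("disc",c,rad,m.sum(), P[m][:,2].mean())
# knob tops
hi=(P[...,2]>.135)&(P[...,2]<.18)&(np.hypot(P[...,0]-.48,P[...,1]+.12)<.16)
print(np.round(P[hi],3))
im=cv2.resize(s["color"][140:260,170:340,::-1],(765,540),interpolation=cv2.INTER_CUBIC)
cv2.imwrite("pics/crop1.png",np.clip(im*1.8,0,255).astype(np.uint8))
E
```

```text
top disc_centre [([0.3208, 0.3455], 0.87), ([0.3966, -0.1737], 0.8), ([0.505, 0.0782], 0.78)]
top crank [([0.3564, -0.1255], 0.58), ([0.4767, 0.1333], 0.41)]
top plate_mount [([0.4536, -0.1931], 0.52), ([0.5801, 0.0452], 0.5), ([0.3855, 0.3271], 0.5)]
top nozzle_tip [([0.7876, -0.0725], 0.78), ([0.5458, -0.0456], 0.61)]
top carriage_knob [([0.6053, -0.0985], 0.71), ([0.5618, 0.045], 0.65), ([0.7817, -0.1469], 0.56), ([0.5596, -0.1234], 0.51)]
top lock_pivot [([0.616, -0.1063], 0.72), ([0.8269, -0.1316], 0.72)]
top lock_knob [([0.835, -0.208], 0.63)]
scene disc_centre [([0.3977, -0.1665], 0.97), ([0.5167, 0.0667], 0.92), ([0.5187, -0.085], 0.65), ([0.3165, 0.3466], 0.59)]
scene crank [([0.2786, 0.3998], 0.64), ([0.3561, -0.1091], 0.54), ([0.4743, 0.1389], 0.47)]
scene plate_mount [([0.5465, 0.1291], 0.7), ([0.572, 0.0427], 0.55), ([0.4349, -0.1944], 0.49), ([0.379, 0.3279], 0.46), ([0.6685, 0.3972], 0.17)]
scene nozzle_tip [([0.554, -0.0341], 0.79), ([0.7735, -0.0656], 0.62)]
scene carriage_knob [([0.5735, -0.12], 0.65), ([0.784, -0.1436], 0.58)]
scene lock_pivot [([0.8286, -0.1318], 
[... 433 characters left out ...]
46]
 [ 0.607 -0.187  0.149]
 [ 0.607 -0.19   0.15 ]
 [ 0.607 -0.193  0.149]
 [ 0.605 -0.186  0.135]
 [ 0.604 -0.188  0.144]
 [ 0.604 -0.19   0.149]
 [ 0.57  -0.115  0.167]
 [ 0.57  -0.118  0.168]
 [ 0.571 -0.121  0.168]
 [ 0.571 -0.124  0.165]
 [ 0.568 -0.113  0.159]
 [ 0.568 -0.115  0.165]
 [ 0.568 -0.118  0.168]
 [ 0.568 -0.121  0.167]
 [ 0.568 -0.124  0.17 ]
 [ 0.565 -0.113  0.164]
 [ 0.565 -0.115  0.169]
 [ 0.565 -0.118  0.169]
 [ 0.565 -0.121  0.169]
 [ 0.565 -0.124  0.168]
 [ 0.562 -0.113  0.159]
 [ 0.562 -0.115  0.168]
 [ 0.562 -0.118  0.167]
 [ 0.562 -0.121  0.165]
 [ 0.562 -0.124  0.168]
 [ 0.561 -0.114  0.143]
 [ 0.56  -0.116  0.155]
 [ 0.559 -0.118  0.168]
 [ 0.559 -0.121  0.165]]
```

View pics/crop1.png

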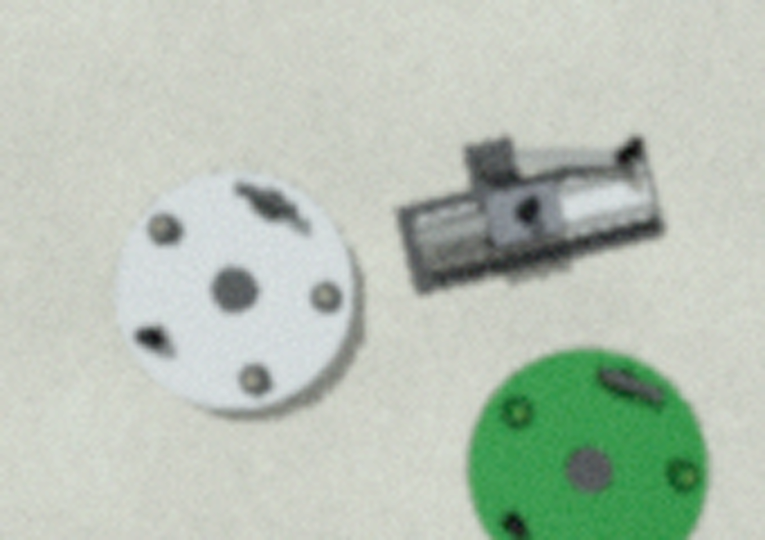

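Crop: the silver disc is centred at (235,290), with the plate upper right at (270,205) and the crank lower left at (150,338). The carriage knob is at (528,210) and the open lever's knob at (630,150). The measured disc radius is 84.8 mm and the knob heights are 168 and 150 mm, all matching the description. Next I travel there.

Emit:
play_rows(
  commands=[
    {"delta_rot": [0,0,0.018],"travel": [0.42,-0.2,0],"gripper": -0.1},
    {"delta_rot": [0,0,0.018],"travel": [0.8,-0.5,0],"gripper": -0.1},
    {"delta_rot": [0,0,0.018],"travel": [1,-0.7,0],"gripper": -0.1},
    {"delta_rot": [0,0,0.018],"travel": [1,-0.7,0],"gripper": -0.1},
  ],
)

```text
clock: 2.7
tool_pos: [0.3092, -0.4419, 0.2391]
eef_rot: [0.991, 0.136, 0.001, -0.001]
contact_force: [-0.5, -1.2, 0.1]
opening: 0.568
```

Emit:
play_rows(
  commands=[
    {"travel": [0.34,-0.24,0],"gripper": -0.1},
    {"travel": [0.68,-0.48,0],"gripper": -0.1},
    {"travel": [1,-0.7,0],"gripper": -0.1},
    {"travel": [1,-0.7,0],"gripper": -0.1},
  ],
)

```text
invalid input at $.commands[0]: expected keys delta_rot, travel, gripper
```

Emit:
play_rows(
  commands=[
    {"travel": [0.34,-0.24,0],"gripper": -0.1},
    {"travel": [0.68,-0.48,0],"gripper": -0.1},
    {"travel": [1,-0.7,0],"gripper": -0.1},
    {"travel": [1,-0.7,0],"gripper": -0.1},
  ],
)

```text
invalid input at $.commands[0]: expected keys delta_rot, travel, gripper
```

```bash
cat >> h.py <<'E'
C=np.array([.512,.079]); B=np.deg2rad(-75.0)
UX=np.array([np.cos(B),np.sin(B)]); UY=np.array([-UX[1],UX[0]])
def bench(p): d=np.array(p)[:2]-C; return np.round([d@UX,d@UY],4)
def where():
    t=r.get_state(); Rm=R.from_quat(t["eef_rot"]).as_matrix()
    print("t",round(t["clock"],2),"tcp bench",bench(t["tool_pos"]),"z",round(t["tool_pos"][2],4),"tool y bench deg",round(np.degrees(np.arctan2(Rm[1,1],Rm[0,1])-B),2),"zax",Rm[:,2].round(3),"F",np.round(t["contact_force"],1),"op mm",round(t["opening"]*88,1),"q",t["q"].round(2))
E
python3 -c "
from h import *
where()"
```

```text
t 2.7 tcp bench [ 0.4506 -0.3307] z 0.2391 tool y bench deg 0.58 zax [ 0.002  0.003 -1.   ] F [-0.5 -1.2  0.1] op mm 50.0 q [ 0.98  0.58 -0.17  1.82  0.13  0.75 -0.56]
```

Emit:
play_rows(
  commands=[
    {"delta_rot": [0,0,0],"travel": [0.34,-0.25,0],"gripper": -0.1},
    {"delta_rot": [0,0,0],"travel": [0.68,-0.5,0],"gripper": -0.1},
    {"delta_rot": [0,0,0],"travel": [1,-0.75,0],"gripper": -0.1},
  ],
)

```text
clock: 3.08
tool_pos: [0.4221, -0.2992, 0.2389]
eef_rot: [0.992, 0.13, 0.0, 0.001]
contact_force: [0.2, 0.3, 0.0]
opening: 0.446
```

Emit:
play_rows(
  commands=[
    {"delta_rot": [0,0,0],"travel": [0.34,-0.25,0],"gripper": -0.1},
    {"delta_rot": [0,0,0],"travel": [0.68,-0.5,0],"gripper": -0.1},
    {"delta_rot": [0,0,0],"travel": [1,-0.75,0],"gripper": -0.1},
    {"delta_rot": [0,0,0],"travel": [1,-0.75,0],"gripper": -0.1},
  ],
)

```text
clock: 3.58
tool_pos: [0.5406, -0.1461, 0.2388]
eef_rot: [0.991, 0.135, 0.002, -0.001]
contact_force: [-0.4, -0.6, -0.1]
opening: 0.451
```

```bash
python3 - <<'E'
from h import *
where()
s=viewer.snapshot("wrist")
for l,z in dict(carriage_knob=.168,lock_knob=.15,lock_pivot=.08,nozzle_tip=.1,disc_centre=.057,plate_mount=.057).items():
    print(l,[(bench(px2w(s,*d["at"],z=z)),np.round(d["at"]),round(d["conf"],2)) for d in viewer.pinpoint("wrist",l)])
P=cloud(s); m=(P[...,2]>.12)&(P[...,2]<.185)
b=(P[m][:,:2]-C)@np.c_[UX,UY]; z=P[m][:,2]
for zl,zh in((.162,.175),(.143,.155)):
    k=(z>zl)&(z<zh); print(zl,k.sum(),b[k].min(0).round(4) if k.any() else 0,b[k].max(0).round(4) if k.any() else 0,np.median(b[k],0) if k.any() else 0)
cv2.imwrite("pics/w1.png",np.clip(s["color"][...,::-1]*1.8,0,255).astype(np.uint8))
E
```

```text
t 3.58 tcp bench [ 0.2249 -0.0306] z 0.2388 tool y bench deg 0.57 zax [ 0.004  0.003 -1.   ] F [-0.4 -0.6 -0.1] op mm 39.7 q [ 0.26  0.6  -0.12  1.77  0.1   0.78 -1.21]
carriage_knob [(array([0.2048, 0.0014]), array([229., 166.]), 0.86)]
lock_knob [(array([0.2845, 0.025 ]), array([331., 134.]), 0.68)]
lock_pivot [(array([0.203 , 0.0466]), array([234., 105.]), 0.67), (array([ 0.1251, -0.0019]), array([161., 152.]), 0.48)]
nozzle_tip [(array([0.1312, 0.0031]), array([160., 150.]), 0.72)]
disc_centre [(array([ 0.2101, -0.1822]), array([243., 289.]), 0.93), (array([0.0047, 0.0008]), array([ 60., 146.]), 0.83)]
plate_mount [(array([0.0353, 0.0506]), array([ 80., 100.]), 0.82), (array([ 0.2501, -0.1306]), array([275., 254.]), 0.64)]
0.162 260 [ 0.2    -0.0062] [0.213  0.0076] [0.20628899 0.0014119 ]
0.143 230 [0.201  0.0011] [0.2905 0.0308] [0.28347544 0.02444089]
```

View pics/w1.png

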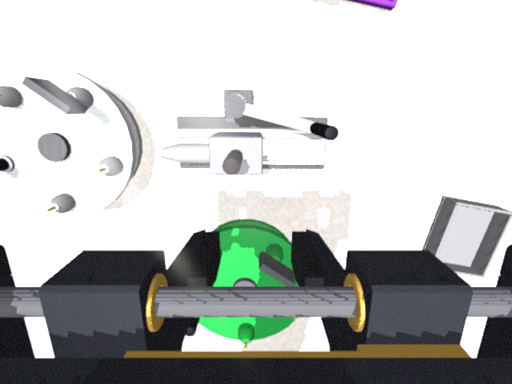

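Wrist view: the carriage knob is at (232,160), the lock knob at (323,131), the nozzle at (165,152) and the silver disc at left. These agree with the top measurement to within 2 mm. Now I lower over the carriage knob and grip it.

Emit:
play_rows(
  commands=[
    {"delta_rot": [0,0,0.003],"travel": [0.21,-0.13,0],"gripper": -0.1},
    {"delta_rot": [0,0,0.003],"travel": [0.21,-0.13,0.35],"gripper": -0.1},
    {"delta_rot": [0,0,0.003],"travel": [0.21,-0.13,0.68],"gripper": -0.1},
    {"delta_rot": [0,0,0.003],"travel": [0.21,-0.13,0.68],"gripper": -0.6},
    {"delta_rot": [0,0,0.003],"travel": [0.21,-0.13,0.68],"gripper": -0.8},
    {"delta_rot": [0,0,0.003],"travel": [0.21,-0.13,0.68],"gripper": -0.8},
    {"delta_rot": [0,0,0.003],"travel": [0.21,-0.13,0.68],"gripper": -0.8},
  ],
  force=8,
)

```text
clock: 4.8
tool_pos: [0.563, -0.1245, 0.1385]
eef_rot: [0.992, 0.126, 0.001, 0.0]
contact_force: [-2.1, 1.1, 5.9]
opening: 0.156
```

```bash
python3 -c "
from h import *
where()"
```

```text
t 4.8 tcp bench [ 0.2098 -0.0034] z 0.1385 tool y bench deg -0.51 zax [ 0.003 -0.    -1.   ] F [-2.1  1.1  5.9] op mm 13.7 q [ 0.19  0.76 -0.09  1.81  0.12  0.57 -1.29]
```

Emit:
play_rows(
  commands=[
    {"delta_rot": [0,0,0],"travel": [0,-0.08,0],"gripper": -0.8},
    {"delta_rot": [0,0,0],"travel": [0,-0.16,0],"gripper": -0.8},
    {"delta_rot": [0,0,0],"travel": [0,-0.22,0],"gripper": -0.8},
    {"delta_rot": [0,0,0],"travel": [0,-0.26,0],"gripper": -0.8},
    {"delta_rot": [0,0,0],"travel": [0,-0.26,0],"gripper": -0.8},
  ],
)

```text
clock: 5.42
tool_pos: [0.5529, -0.0872, 0.1385]
eef_rot: [0.992, 0.126, 0.001, 0.001]
contact_force: [-3.0, -0.1, 10.1]
opening: 0.152
```

```bash
python3 -c "
from h import *
where()"
```

```text
t 5.42 tcp bench [ 0.1711 -0.0035] z 0.1385 tool y bench deg -0.52 zax [ 0.002 -0.001 -1.   ] F [-3.  -0.1 10.1] op mm 13.4 q [ 0.12  0.74 -0.08  1.86  0.11  0.54 -1.35]
```

Emit:
play_rows(
  commands=[
    {"delta_rot": [0,0,0],"travel": [0,-0.03,0],"gripper": -0.8},
    {"delta_rot": [0,0,0],"travel": [0,-0.05,0],"gripper": -0.8},
    {"delta_rot": [0,0,0],"travel": [0,-0.05,0],"gripper": -0.8},
  ],
)

```text
clock: 5.8
tool_pos: [0.5525, -0.0856, 0.1385]
eef_rot: [0.992, 0.124, 0.002, 0.004]
contact_force: [1.1, -9.3, 4.4]
opening: 0.155
```

```bash
python3 -c "
from h import *
where()"
```

```text
t 5.8 tcp bench [ 0.1695 -0.0035] z 0.1385 tool y bench deg -0.79 zax [ 0.006 -0.008 -1.   ] F [ 1.1 -9.3  4.4] op mm 13.6 q [ 0.11  0.74 -0.07  1.87  0.11  0.53 -1.36]
```

The carriage met its stop: TCP x is 0.1695 against 0.170 expected, with a 9 N push. Releasing and rising.

Emit:
play_rows(
  commands=[
    {"delta_rot": [0,0,0],"travel": [0,0.03,0],"gripper": -0.3},
    {"delta_rot": [0,0,0],"travel": [0,0.03,0],"gripper": -0.1},
    {"delta_rot": [0,0,0],"travel": [0,0.05,-0.25],"gripper": -0.1},
    {"delta_rot": [0,0,0],"travel": [0,0.05,-0.5],"gripper": -0.1},
    {"delta_rot": [0,0,0],"travel": [0,0.05,-0.5],"gripper": -0.1},
  ],
)

```text
clock: 6.42
tool_pos: [0.5544, -0.0862, 0.2142]
eef_rot: [0.992, 0.127, 0.003, 0.0]
contact_force: [0.8, 0.2, 0.1]
opening: 0.45
```

```bash
python3 -c "
from h import *
where()
s=viewer.snapshot('wrist')
for l,z in dict(carriage_knob=.168,lock_knob=.15,nozzle_tip=.1).items():
    print(l,[(bench(px2w(s,*d['at'],z=z)),round(d['conf'],2)) for d in viewer.pinpoint('wrist',l)])
"
```

```text
t 6.42 tcp bench [ 0.1705 -0.0018] z 0.2142 tool y bench deg -0.46 zax [ 0.006  0.    -1.   ] F [0.8 0.2 0.1] op mm 39.6 q [ 0.13  0.63 -0.1   1.8   0.09  0.71 -1.33]
carriage_knob [(array([ 0.1683, -0.0011]), 0.85)]
lock_knob [(array([0.2844, 0.0266]), 0.61)]
nozzle_tip [(array([0.0987, 0.0042]), 0.95)]
```

Emit:
play_rows(
  commands=[
    {"delta_rot": [0,0,-0.06],"travel": [0.06,0.25,0],"gripper": -0.1},
    {"delta_rot": [0,0,-0.12],"travel": [0.12,0.5,0],"gripper": -0.1},
    {"delta_rot": [0,0,-0.18],"travel": [0.18,0.76,0],"gripper": -0.1},
    {"delta_rot": [0,0,-0.24],"travel": [0.18,0.76,0],"gripper": -0.1},
    {"delta_rot": [0,0,-0.28],"travel": [0.18,0.76,0],"gripper": -0.1},
    {"delta_rot": [0,0,-0.28],"travel": [0.18,0.76,0],"gripper": -0.1},
  ],
)

```text
clock: 7.38
tool_pos: [0.6063, -0.1904, 0.2101]
eef_rot: [0.844, 0.536, -0.001, -0.001]
contact_force: [0.3, -0.4, 0.2]
opening: 0.45
```

Emit:
play_rows(
  commands=[
    {"delta_rot": [0,0,0],"travel": [0,0,0.3],"gripper": -0.1},
    {"delta_rot": [0,0,0],"travel": [0,0,0.63],"gripper": -0.1},
    {"delta_rot": [0,0,0],"travel": [0,0,0.63],"gripper": -0.5},
    {"delta_rot": [0,0,0],"travel": [0,0,0.63],"gripper": -0.6},
  ],
)

```text
clock: 7.88
tool_pos: [0.6081, -0.1904, 0.1184]
eef_rot: [0.844, 0.536, 0.001, 0.001]
contact_force: [0.8, 0.2, 0.5]
opening: 0.25
```

```bash
python3 - <<'E'
from h import *
where()
t=r.get_state(); p=bench(t["tool_pos"]); Rm=R.from_quat(t["eef_rot"]).as_matrix()
ang=np.arctan2(Rm[1,1],Rm[0,1])-B  # tool y in bench
for th in np.linspace(-.4,-1.6,9):
    q=np.array([.203,.045])+.085*np.array([np.cos(th),np.sin(th)]); d=q-p
    ty=np.array([np.cos(ang),np.sin(ang)]); tx=np.array([-ty[1],ty[0]])
    print(round(th,2),"travel",(np.array([d@tx,d@ty])/.15).round(3))
E
```

```text
t 7.88 tcp bench [0.2851 0.0231] z 0.1184 tool y bench deg 49.84 zax [ 0.002 -0.    -1.   ] F [0.8 0.2 0.5] op mm 22.0 q [ 0.41  0.87 -0.32  1.62  0.38  0.71 -0.54]
-0.4 travel [-0.029 -0.073]
-0.55 travel [-0.048 -0.156]
-0.7 travel [-0.054 -0.241]
-0.85 travel [-0.048 -0.326]
-1.0 travel [-0.029 -0.408]
-1.15 travel [ 0.002 -0.487]
-1.3 travel [ 0.044 -0.561]
-1.45 travel [ 0.097 -0.627]
-1.6 travel [ 0.16  -0.685]
```

Emit:
play_rows(
  commands=[
    {"delta_rot": [0,0,0.03],"travel": [-0.03,-0.07,0],"gripper": -0.6},
    {"delta_rot": [0,0,0.06],"travel": [-0.05,-0.16,0],"gripper": -0.6},
    {"delta_rot": [0,0,0.09],"travel": [-0.054,-0.24,0],"gripper": -0.6},
    {"delta_rot": [0,0,0.12],"travel": [-0.048,-0.33,0],"gripper": -0.6},
    {"delta_rot": [0,0,0.15],"travel": [-0.03,-0.41,0],"gripper": -0.6},
    {"delta_rot": [0,0,0.18],"travel": [0.0,-0.49,0],"gripper": -0.6},
    {"delta_rot": [0,0,0.22],"travel": [0.044,-0.56,0],"gripper": -0.6},
    {"delta_rot": [0,0,0.26],"travel": [0.1,-0.63,0],"gripper": -0.6},
    {"delta_rot": [0,0,0.28],"travel": [0.16,-0.68,0],"gripper": -0.6},
    {"delta_rot": [0,0,0.28],"travel": [0.19,-0.7,0],"gripper": -0.6},
    {"delta_rot": [0,0,0.28],"travel": [0.19,-0.7,0],"gripper": -0.6},
  ],
)

```text
clock: 9.25
tool_pos: [0.5262, -0.1239, 0.1196]
eef_rot: [0.992, 0.125, 0.002, 0.003]
contact_force: [-0.7, -7.5, 2.3]
opening: 0.199
```

```bash
python3 -c "
from h import *
where()
s=viewer.snapshot('top')
for l,z in dict(carriage_knob=.168,lock_knob=.15).items():
    print(l,[(bench(px2w(s,*d['at'],z=z)),round(d['conf'],2)) for d in viewer.pinpoint('top',l)])
"
```

```text
t 9.25 tcp bench [ 0.1997 -0.0388] z 0.1196 tool y bench deg -0.65 zax [ 0.006 -0.005 -1.   ] F [-0.7 -7.5  2.3] op mm 17.5 q [ 0.17  0.76 -0.05  1.93  0.09  0.45 -1.27]
carriage_knob [(array([0.2874, 0.2071]), 0.72), (array([0.1735, 0.0033]), 0.5)]
lock_knob [(array([0.3589, 0.2291]), 0.74)]
```

The lever stopped against its end (about 7.5 N reaction at the expected place). Rising and moving over to the crank.

Emit:
play_rows(
  commands=[
    {"delta_rot": [0,0,0],"travel": [0,0.05,0],"gripper": -0.3},
    {"delta_rot": [0,0,0],"travel": [0,0.05,-0.3],"gripper": -0.2},
    {"delta_rot": [0,0,0],"travel": [0,0.05,-0.6],"gripper": -0.1},
    {"delta_rot": [0,0,0],"travel": [0,0.05,-0.6],"gripper": -0.1},
    {"delta_rot": [0,0,-0.06],"travel": [0.03,-0.25,-0.6],"gripper": -0.1},
    {"delta_rot": [0,0,-0.12],"travel": [0.06,-0.5,-0.6],"gripper": -0.1},
    {"delta_rot": [0,0,-0.18],"travel": [0.1,-0.75,-0.6],"gripper": -0.1},
    {"delta_rot": [0,0,-0.24],"travel": [0.13,-0.9,-0.6],"gripper": -0.1},
    {"delta_rot": [0,0,-0.3],"travel": [0.13,-0.9,-0.6],"gripper": -0.1},
    {"delta_rot": [0,0,-0.3],"travel": [0.13,-0.9,-0.6],"gripper": -0.1},
  ],
)

```text
clock: 10.65
tool_pos: [0.5091, 0.0158, 0.207]
eef_rot: [0.827, 0.562, 0.0, -0.001]
contact_force: [-0.7, -0.7, -0.2]
opening: 0.451
```

```bash
python3 - <<'E'
from h import *
where()
s=viewer.snapshot('wrist')
for l,z in dict(carriage_knob=.168,lock_knob=.15,nozzle_tip=.1,disc_centre=.057,plate_mount=.057,crank=.057).items():
    print(l,[(bench(px2w(s,*d['at'],z=z)),np.round(d["at"]),round(d['conf'],2)) for d in viewer.pinpoint('wrist',l)])
cv2.imwrite("pics/w2.png",np.clip(s["color"][...,::-1]*1.5,0,255).astype(np.uint8))
E
```

```text
t 10.65 tcp bench [ 0.0603 -0.0192] z 0.207 tool y bench deg 53.45 zax [-0.001  0.001 -1.   ] F [-0.7 -0.7 -0.2] op mm 39.7 q [ 0.09  0.6  -0.33  1.94  0.31  0.65 -0.81]
carriage_knob [(array([ 0.1808, -0.0311]), array([334., 344.]), 0.27)]
lock_knob []
nozzle_tip [(array([0.0933, 0.0012]), array([294., 208.]), 0.84)]
disc_centre [(array([ 0.2117, -0.1782]), array([225., 347.]), 0.88), (array([-0.0011,  0.0031]), array([236., 120.]), 0.79), (array([0.0378, 0.0512]), array([298., 122.]), 0.29)]
plate_mount [(array([ 0.2508, -0.1274]), array([276., 348.]), 0.7)]
crank [(array([-0.0651, -0.0192]), array([176.,  78.]), 0.94)]
```

View pics/w2.png

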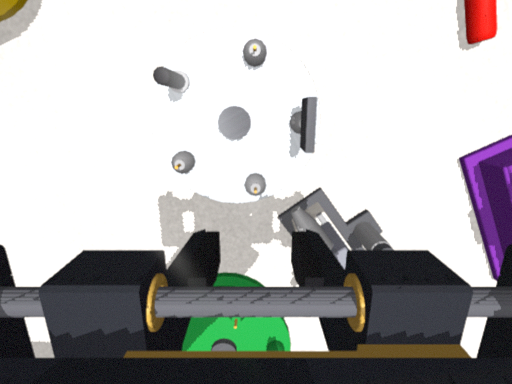

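Wrist view: the crank rod is at (165,76), its foot at (178,83). The plate is at (308,125), well clear, and the lever lies across at (370,235). Going over the crank.

Emit:
play_rows(
  commands=[
    {"delta_rot": [0,0,-0.06],"travel": [0.25,-0.19,0],"gripper": -0.1},
    {"delta_rot": [0,0,-0.12],"travel": [0.5,-0.37,0],"gripper": -0.1},
    {"delta_rot": [0,0,-0.18],"travel": [0.66,-0.49,0],"gripper": -0.1},
    {"delta_rot": [0,0,-0.24],"travel": [0.66,-0.49,0],"gripper": -0.1},
    {"delta_rot": [0,0,-0.29],"travel": [0.66,-0.49,0],"gripper": -0.1},
    {"delta_rot": [0,0,-0.29],"travel": [0.66,-0.49,0],"gripper": -0.1},
    {"delta_rot": [0,0,-0.29],"travel": [0.66,-0.49,0],"gripper": -0.1},
  ],
)

```text
clock: 11.88
tool_pos: [0.4772, 0.1342, 0.2072]
eef_rot: [0.496, 0.868, -0.0, 0.0]
contact_force: [-0.0, -0.7, 0.4]
opening: 0.448
```

```bash
python3 - <<'E'
from h import *
where()
for n in ("scene","top","wrist"):
  s=viewer.snapshot(n)
  for l,z in dict(crank=.057,plate_mount=.057).items():
    print(n,l,[(bench(px2w(s,*d['at'],z=z)),round(d['conf'],2)) for d in viewer.pinpoint(n,l)])
E
```

```text
t 11.88 tcp bench [-0.0624 -0.0193] z 0.2072 tool y bench deg 105.49 zax [ 0. -0. -1.] F [-0.  -0.7  0.4] op mm 39.4 q [-0.01  0.62 -0.58  1.97  0.51  0.7  -0.37]
scene crank [(array([-0.0606, -0.0247]), 0.57), (array([ 0.153 , -0.2089]), 0.57), (array([-0.3663, -0.1413]), 0.43)]
scene plate_mount [(array([0.0355, 0.0422]), 0.69), (array([-0.2722, -0.0618]), 0.59), (array([ 0.2419, -0.1172]), 0.55)]
top crank [(array([ 0.1505, -0.2041]), 0.41), (array([-0.3512, -0.1591]), 0.37)]
top plate_mount [(array([0.0394, 0.058 ]), 0.6), (array([-0.2704, -0.0475]), 0.58), (array([ 0.2422, -0.1268]), 0.5)]
wrist crank [(array([-0.0628, -0.0215]), 0.75)]
wrist plate_mount [(array([0.0415, 0.0528]), 0.73)]
```

Centred over the crank. Down 0.13 m and grip.

Emit:
play_rows(
  commands=[
    {"delta_rot": [0,0,0],"travel": [0,0,0.4],"gripper": -0.1},
    {"delta_rot": [0,0,0],"travel": [0,0,0.7],"gripper": -0.1},
    {"delta_rot": [0,0,0],"travel": [0,0,0.86],"gripper": -0.1},
    {"delta_rot": [0,0,0],"travel": [0,0,0.86],"gripper": -0.1},
    {"delta_rot": [0,0,0],"travel": [0,0,0.86],"gripper": -0.8},
    {"delta_rot": [0,0,0],"travel": [0,0,0.86],"gripper": -0.8},
    {"delta_rot": [0,0,0],"travel": [0,0,0.86],"gripper": -0.8},
    {"delta_rot": [0,0,0],"travel": [0,0,0.86],"gripper": -0.8},
  ],
  force=12,
)

```text
clock: 13.32
tool_pos: [0.4777, 0.1345, 0.0791]
eef_rot: [0.495, 0.869, 0.001, 0.001]
contact_force: [-0.4, -0.3, 6.2]
opening: 0.152
```

```bash
python3 - <<'E'
from h import *
where()
t=r.get_state(); p=bench(t["tool_pos"]); Rm=R.from_quat(t["eef_rot"]).as_matrix()
ang=np.arctan2(Rm[1,1],Rm[0,1])-B
a0=np.arctan2(p[1],p[0])%(2*np.pi); a1=np.deg2rad(144); rho=np.hypot(*p); print("radius",rho,"angle",np.degrees(a0))
for a in np.linspace(a0,a1,9)[1:]:
    d=.065*np.array([np.cos(a),np.sin(a)])-.065*np.array([np.cos(a0),np.sin(a0)])
    ty=np.array([np.cos(ang),np.sin(ang)]); tx=np.array([-ty[1],ty[0]])
    print(round(np.degrees(a)),"rotz",round((a0-a)/np.pi,3),"travel",(np.array([d@tx,d@ty])/.15).round(3))
E
```

```text
t 13.32 tcp bench [-0.0625 -0.0187] z 0.0791 tool y bench deg 105.67 zax [ 0.002  0.    -1.   ] F [-0.4 -0.3  6.2] op mm 13.4 q [-0.15  0.82 -0.35  2.07  0.75  0.38 -0.57]
radius 0.06523756586507501 angle 196.65718303209917
190 rotz 0.037 travel [-0.002  0.05 ]
183 rotz 0.073 travel [-0.01   0.099]
177 rotz 0.11 travel [-0.023  0.147]
170 rotz 0.146 travel [-0.042  0.193]
164 rotz 0.183 travel [-0.065  0.237]
157 rotz 0.219 travel [-0.094  0.277]
151 rotz 0.256 travel [-0.127  0.314]
144 rotz 0.293 travel [-0.165  0.347]
```

Gripped: opening 13.4 mm at radius 65.2 mm, which matches the 65 mm given. Turning clockwise along the arc.

Emit:
play_rows(
  commands=[
    {"delta_rot": [0,0,0.037],"travel": [-0.002,0.05,0],"gripper": -0.8},
    {"delta_rot": [0,0,0.073],"travel": [-0.01,0.1,0],"gripper": -0.8},
    {"delta_rot": [0,0,0.11],"travel": [-0.023,0.147,0],"gripper": -0.8},
    {"delta_rot": [0,0,0.146],"travel": [-0.042,0.193,0],"gripper": -0.8},
    {"delta_rot": [0,0,0.183],"travel": [-0.065,0.237,0],"gripper": -0.8},
    {"delta_rot": [0,0,0.22],"travel": [-0.094,0.277,0],"gripper": -0.8},
    {"delta_rot": [0,0,0.256],"travel": [-0.127,0.314,0],"gripper": -0.8},
    {"delta_rot": [0,0,0.293],"travel": [-0.165,0.347,0],"gripper": -0.8},
    {"delta_rot": [0,0,0.293],"travel": [-0.165,0.347,0],"gripper": -0.8},
    {"delta_rot": [0,0,0.293],"travel": [-0.165,0.347,0],"gripper": -0.8},
    {"delta_rot": [0,0,0.293],"travel": [-0.165,0.347,0],"gripper": -0.8},
  ],
)

```text
clock: 14.7
tool_pos: [0.5348, 0.1401, 0.0791]
eef_rot: [0.829, 0.559, 0.001, 0.0]
contact_force: [-1.3, -0.5, 6.3]
opening: 0.155
```

```bash
python3 - <<'E'
from h import *
where()
p=bench(r.get_state()["tool_pos"]); print("crank angle",np.degrees(np.arctan2(p[1],p[0])),np.hypot(*p))
for n in ("scene","top","wrist"):
  s=viewer.snapshot(n)
  for l,z in dict(crank=.057,plate_mount=.057,nozzle_tip=.1,carriage_knob=.168,lock_knob=.15,disc_centre=.057).items():
    print(n,l,[(bench(px2w(s,*d['at'],z=z)),round(d['conf'],2)) for d in viewer.pinpoint(n,l) if np.hypot(*bench(px2w(s,*d['at'],z=z)))<.25])
  P=cloud(s); b=(P[...,:2]-C)@np.c_[UX,UY]; m=(P[...,2]>.105)&(P[...,2]<.122)&(abs(b[...,0]-.065)<.02)&(abs(b[...,1])<.035)
  if m.sum()>5: q=b[m]; print(n,"plate top",m.sum(),q.mean(0).round(4),q.min(0).round(4),q.max(0).round(4))
  cv2.imwrite(f"pics/{n}3.png",np.clip(s["color"][...,::-1]*1.5,0,255).astype(np.uint8))
  if n=="top": cv2.imwrite("pics/crop3.png",np.clip(1.5*cv2.resize(s["color"][140:260,170:340,::-1],(765,540),interpolation=cv2.INTER_CUBIC),0,255).astype(np.uint8))
E
```

```text
t 14.7 tcp bench [-0.0531  0.0378] z 0.0791 tool y bench deg 52.96 zax [ 0.001  0.001 -1.   ] F [-1.3 -0.5  6.3] op mm 13.6 q [-0.22  0.84 -0.2   1.91  0.37  0.43 -1.08]
crank angle 144.55428967240178 0.06518013501059966
scene crank []
scene plate_mount []
scene nozzle_tip [(array([0.0874, 0.004 ]), 0.81)]
scene carriage_knob [(array([0.1599, 0.0014]), 0.94)]
scene lock_knob [(array([ 0.1894, -0.0299]), 0.56)]
scene disc_centre [(array([0.0088, 0.0029]), 0.82)]
scene plate top 32 [ 0.0636 -0.0072] [ 0.0602 -0.0207] [0.0699 0.0105]
top crank [(array([0.1833, 0.0114]), 0.51)]
top plate_mount [(array([0.0674, 0.0023]), 0.54)]
top nozzle_tip [(array([ 0.0935, -0.0008]), 0.89)]
top carriage_knob [(array([0.1809, 0.0007]), 0.77)]
top lock_knob [(array([ 0.2012, -0.0266]), 0.44)]
top disc_centre [(array([-0.0011, -0.0017]), 0.65)]
top plate top 39 [0.0649 0.0001] [ 0.061  -0.0213] [0.0687 0.0218]
wrist crank [(array([-0.0553,  0.0382]), 0.59)]
wrist plate_mount []
wrist nozzle_tip []
wrist carriage_knob []
wrist lock_knob []
wrist disc_centre [(array([0.    , 0.0033]), 0.66)]
```

View pics/scene3.png

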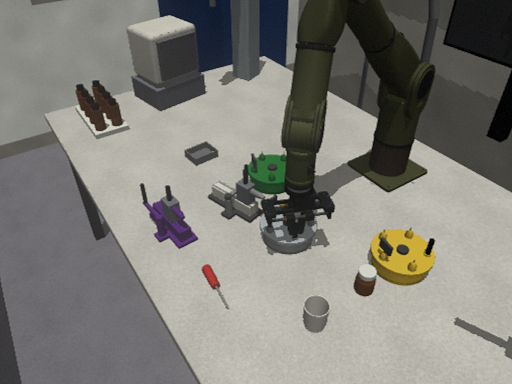

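View pics/crop3.png

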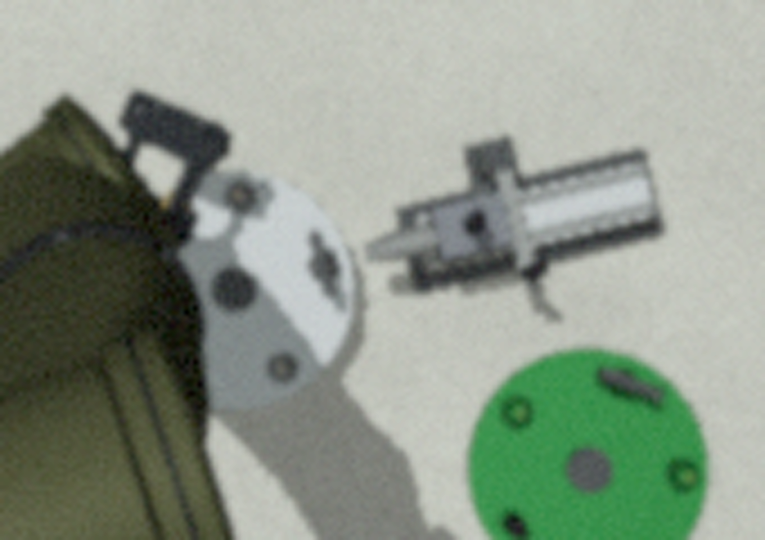

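Top crop: the plate is at (325,265), squarely facing the nozzle at (375,250). The lever lies square across behind the block, with its knob at (530,270). In the scene view the jar, cup, driver and tray are all in place. One last numeric check of the lever, and of the carousel at rest.

Emit:
play_rows(
  commands=[
    {"delta_rot": [0,0,0],"travel": [0,0,0],"gripper": -0.8},
    {"delta_rot": [0,0,0],"travel": [0,0,0],"gripper": -0.8},
    {"delta_rot": [0,0,0],"travel": [0,0,0],"gripper": -0.8},
  ],
)

```text
clock: 16.12
tool_pos: [0.5348, 0.1401, 0.0791]
eef_rot: [0.829, 0.559, 0.001, 0.0]
contact_force: [-0.1, 0.5, 5.4]
opening: 0.151
```

```bash
python3 - <<'E'
from h import *
where(); s=viewer.snapshot("top"); P=cloud(s); b=(P[...,:2]-C)@np.c_[UX,UY]
for nm,zl,zh,c in (("lockknob",.143,.156,(.203,-.04)),("carknob",.162,.175,(.17,0)),("plate",.105,.122,(.065,0))):
    m=(P[...,2]>zl)&(P[...,2]<zh)&(abs(b[...,0]-c[0])<.022)&(abs(b[...,1]-c[1])<.03); print(nm,m.sum(),b[m].mean(0).round(4))
E
```

```text
t 16.12 tcp bench [-0.0531  0.0378] z 0.0791 tool y bench deg 52.96 zax [ 0.001  0.001 -1.   ] F [-0.1  0.5  5.4] op mm 13.3 q [-0.22  0.84 -0.2   1.91  0.37  0.43 -1.08]
lockknob 13 [ 0.2031 -0.0395]
carknob 18 [0.1692 0.0009]
plate 39 [0.0649 0.0001]
```

All three are in place: lock knob (203, -39.5) mm, carriage knob x = 169 mm, plate y = 0.1 mm.

```bash
python3 -c "
from plant import r
print(r.finish_job())"
```

```text
the job is handed in; nothing more can be done
None
```

The job is handed in at about 16 s of the 62 s allowed, with the arm still gripping the carousel's black knob; `finish_job` gave no verdict. I pushed the carriage onto its stop, swung the lever across behind it, then gripped the silver carousel's knob and turned it about 0.9 rad clockwise.

**Last checks (top camera depth, bench frame):**
- **Carriage:** its knob is at x = 169 mm, against 170 mm when fully home.
- **Lock lever:** its knob is at (203, -39.5) mm, against (203, -40) mm when locked.
- **Plate mount:** it sits at x = 65 mm, y = 0.1 mm, inside the 6 mm limit.
- **Carousel:** the arm pose did not change between the last two readings. The fingers are closed on the 14 mm knob (opening 13.3 mm) with 12 N set.
- **Loose things:** the jar, cup, driver and tray looked unmoved in the last scene picture; I did not measure them.

**Disagreements:**
- The scene camera put the plate at y = -7 mm, but the arm partly hid it there, so I trusted the top camera, which saw its full width.
- The trained networks' readings for the two black knobs were about 10 to 14 mm off the depth readings at the end; I used the depth.

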